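# Switch off the heating station and hold the sealing iron nose-down over the parcel

### The arm

A 6-joint arm with a two-finger parallel gripper is mounted at the origin on the work surface; the furniture and walls round the work are solid. World frame = base frame: x ahead of the robot, y to its left, z up, the work surface at z = 0. Lengths are in m, angles in rad, forces in N, time in s.
With the tool pointing down it reaches from about 0.4 to 0.825 m from the base axis. Payload 7 kg.
Tool frame: the origin (TCP) lies at the very end of the fingers, on their centre line; the grasp point (between the pads) lies 19 mm behind it; x points along the fingers, y is the direction in which the jaws open and shut, and the axes are right-handed (so a half turn about x gives the same grasp; the last joint's range is limited). The gripper opens to 88 mm and grips with 3 to 60 N. Pads are 19 mm wide; open, the fingers measure 130 mm over their backs; the gripper's body (78 mm by 193 mm) begins 47 mm behind the grasp point.
Start: joints at [0.288, 0.359, 0.012, 0, -1.224, -0.288], TCP at [0.675, -0, 0.227] pointing down, gripper open.
Joint ranges: [-3.07, 3.07], [-1.43, 2.12], [-1.02, 1.25], [-3.03, 1.67], [-3.05, -0], [-3.03, 3.03]. Speed limits (rad/s): [2.39, 2.39, 3.01, 3.14, 3.14, 3.14].

### API

Orientations are given as [roll, pitch, yaw] about the fixed x, y, z axes, in that order (R = Rz(yaw) Ry(pitch) Rx(roll)).
In Python, from station import arm gives the robot as it stands.
- The arm moves only by the shell command python3 -m inch 'ROWS' [OPENING] [FORCE]. ROWS is text: rows parted by semicolons, each of 6 numbers parted by spaces: the shift along the world's x, y, z in units of 30 mm (1.0 is 30 mm), then the turn, a rotation vector about the world's x, y, z in units of 5 degrees (1.0 is 5 degrees). In form: dx dy dz wx wy wz; .... A call has 1 to 12 rows; each row shifts and turns the commanded pose from where the row before left it; what a row does not reach is not made up. A row lasts 1/8 s, in which the tool goes at most 62.5 mm and 10.7 degrees, less where a joint would pass 70% of its speed; a pose out of reach is approached as far as the arm can. A call is refused whole if a number of a shift passes 1 or a number of a turn 1, either way. A call with a gripper value outside its range is refused whole. OPENING is the opening, from 0 (shut) to 1 (fully open), set as the call begins (- or left out, the last holds). The fingers move at their own pace and stop on an object; FORCE is the grip in N (left out, the last holds). Time passes only in rows, so rows that do not move let the fingers close. It gives the time, the measured TCP pose, the force and the opening at its end, in the units of the state.
- arm.get_state(): the state, without advancing time (a new reading comes with each control period).
- arm.grab_frame(name): name is "scene" or "side" or "wrist"; returns a dict with "frame" (400x640x3 uint8, red, green, blue), "range_z" (400x640 float32, m along the optical axis (not along the pixel's ray), 0 where there is no reading), "mtx" (3x3 intrinsics, pixels), "pose" (4x4, takes a point from camera to world coordinates). Camera axes: x right, y up, looking along -z (the intrinsics and any distortion apply to the point x, -y, -z); pixel columns grow to the right and rows downward; lengths in m; the calibration is good to about 2 mm. A picture is of the moment at which its call begins.
- arm.job_done(): hands the job in, once; it reports no verdict.
Trained networks look in a picture, given as the dict that the camera call returned (one of the last four; its "shot" number tells which), for a name from the list of things; names that differ only in an ending like _2 or _b are one class to them, and where a whole thing is asked for, a point or a joint stands for the part that bears it (a point fixed in the world has none). Each returns a list of dicts, best first, with "confidence" (0 to 1); they miss things now and then, are a little off and sometimes report something else, mostly with a low value. They report only what shows in the picture. A call takes as long as a camera call. They do not tell look-alikes from the thing itself.
- arm.search_frame(picture, target): "extent" ([centre column, centre row, width, height] as shares, 0 to 1, of the picture: columns of its width, rows of its height, round what is visible of it).
- arm.masks_of(picture, target): "mask" (400x640 bool, what is visible of it) and "extent" ([centre column, centre row, width, height] as shares, 0 to 1, of the picture: columns of its width, rows of its height, round what is visible of it).
- arm.place_of(picture, target): "position" ([column, row] as shares, 0 to 1, of the picture: columns of its width, rows of its height: a listed point, or the origin of a listed thing).
The state is a dict: "t": time; "q": joint angles; "qd": joint speeds; "joint_efforts": joint torques, N m; "eef_pos": TCP position; "ee_rot": TCP orientation; "force": force on the tool from outside, world axes, zero at the start; "moment": the same for the moment, N m; "width": finger opening in m.
Only numpy, scipy, OpenCV 4.12 (cv2) and the standard library are available. Lean on these libraries where they do the work, as an engineer would, in place of code of your own. Each camera call takes 0.05 s, during which the arm holds its last target. There are 200 camera calls.

### The job

The cordless sealing iron is hot: first turn the selector on its heating station to off (the white dot, straight back from the knob), and only then draw the iron out of its sloping sleeve. Turn it nose straight down and hold it over the middle of the paper parcel that lies in front of the herb cutter, nose about 8 cm above the parcel's ridge and touching nothing. Finish there, still holding the iron up and still; leave the parcel and the other things undisturbed.

Things in the scene. Friction and masses are not known exactly. Their poses are not given: they have to be found in the camera images.
- station: Fixed heating station: dark base plate 150 (x) x 220 (y) x 13 mm. Origin: centre of the underside; -x is its front, towards the robot. On its -y side a pale control box 140 x 98 mm, top 58 mm above the table, with the selector knob; on its +y side a sloping steel sleeve that holds the iron, and before it a wiping-pad tray 28 mm high. Knob axis and sleeve are 116 mm apart.
- selector (a joint): Angle of the selector knob (rad), growing clockwise seen from above. Clicks every 0.524: -0.524 green dot (charge), 0 white dot (OFF, pointer along station +x), 0.524 yellow, 1.047 orange, 1.571 red (heat); stops just beyond both ends. Starts in one of the three heat positions. A click takes about 0.05 N m; left between two marks it snaps to the nearer.
- selector_grip (a point): Point on the knob's upright axis, 26 mm above the control box's top, where to grip. Turns with the knob: x along the white pointer line and the bar. The black bar is 40 mm long, 12 mm wide, its top 30 mm above the box, on a round skirt of radius 21 mm, 4.5 mm high.
- sleeve_mouth (a point): Centre of the sleeve's mouth, 96 mm above the table; axes as station's. The sleeve (inner diameter 23.6 mm, outer 29, 88 mm deep) slopes at 45 degrees: the mouth looks up and to the front, along (-0.707, 0, 0.707) in these axes, the way the iron comes out.
- iron: Cordless sealing iron, 199 mm long, about 160 g, loose in the sleeve. z runs from nose to butt. Origin: on its axis, under the black shoulder disc (37 mm wide, 5 thick) that rests on the sleeve's mouth. Steel barrel 20 mm wide to z = -70 mm, brass nose to z = -84, round blue-green handle 28 mm wide from z = 22 to 108, butt at 115. Clear of the sleeve after an 84 mm pull along z.
- iron_grip (a point): Point on the iron's axis in its handle (28 mm wide), z = +70 mm of the iron: a good place to grip. In the sleeve the iron leans about 48 degrees from upright (45 and a little play), butt to the front. Axes as iron's.
- iron_tip (a point): Lower end of the iron's brass nose, on its axis (z = -84 mm of the iron).
- parcel: Folded brown-paper parcel in front of the herb cutter, 127 (x) x 178 (y) x 72 mm, loose, 260 g. Origin: centre of the underside; its ridge, along y, is 70 mm above the table.
- herb_cutter: Fixed herb cutter on a board 120 x 400 mm behind the parcel, an obstacle: its blade is raised, the wooden handle standing 310 mm above the table near the board's right-hand end (about y = -0.22). Origin: on the table under the board.
- mortar: small brass mortar, 85 mm wide, 74 mm tall; a bystander. Origin: centre of the underside.
- tape: roll of brown parcel tape lying flat, 96 mm wide, 48 mm tall; a bystander. Origin: centre of the underside.
- weight_big: brass balance weight, 29 mm wide, 36 mm tall; a bystander. Origin: centre of the underside.
- weight_small: brass balance weight, 23 mm wide, 32 mm tall; a bystander. Origin: centre of the underside.
- pen: green and white marker pen, 17 x 135 x 16 mm, lying; a bystander. Origin: centre of the underside.
Not all that is in view belongs to the job. What is shaped like the parcel but turquoise is not meant.

How it is judged:
On the way, in this order (a step that is already met when the one before it is completed fails the run):
1. the selector is at off (white dot), with the iron still in its sleeve (value of joint selector between -0.13 and 0.13 rad and distance between iron and sleeve_mouth below 0.02 m), for 0.3 s.
2. the iron is drawn clear of the sleeve, the selector still at off (value of joint selector between -0.13 and 0.13 rad and distance between iron and sleeve_mouth above 0.1 m), for 0.1 s.
At the end, for the whole second after the job is handed in: Selector at off (within 0.13 rad); iron held in the fingers, at rest, nose down within 0.25 rad of plumb, its tip within 30 mm of the parcel's centre seen from above and 110 to 210 mm above the table, touching neither station nor parcel; parcel not moved by 15 mm (value of joint selector between -0.13 and 0.13 rad and angle between iron's own z axis and vertical below 0.25 rad and horizontal distance between iron_tip and parcel below 0.03 m and height (world z) of iron_tip between 0.11 and 0.21 m and contact force between the fingers and iron above 3 N and contact force between iron and station below 0.1 N and contact force between iron and parcel below 0.1 N and linear speed of iron below 0.03 m/s and angular speed of iron below 0.2 rad/s and distance of parcel from where it was at the start of the episode below 0.015 m); the arm keeps its last pose, push and grip.
It fails at once if the iron is drawn out of the sleeve while the selector is not at off (not (value of joint selector between -0.13 and 0.13 rad) and distance between iron and sleeve_mouth above 0.03 m).
It fails at once if the iron touches the parcel (contact force between iron and parcel above 0.5 N).
It fails at once if a bystander (mortar, tape roll, weights, pen) is moved by more than 30 mm (distance of any of mortar, tape, weight_big, weight_small, pen from where it was at the start of the episode above 0.03 m).
It fails at once if the parcel is moved by more than 15 mm (distance of parcel from where it was at the start of the episode above 0.015 m).
It also fails if it takes over 64 s, if anything falls off the work surface, if the arm or the gripper's body presses on something with over 40 N, if the wrist force passes 120 N, or if a joint passes its speed limit or range.

## Working session

There is one attempt and no reset: what is moved stays moved. The work goes in short steps, Python scripts to look and compute and a shell command to move; the robot and the scene stay as the last step left them, time stands still between calls to the robot, and variables do not carry over. Pictures are saved under pics/ and viewed, about 8 in all and at most 12, crops included, and the job is handed in when it is done.

```bash
ls; mkdir -p pics; cat > h.py <<'E'
import numpy as np, cv2
from station import arm
def world(p,u,v,z=None):
    """pixel -> world, by depth or by plane height z"""
    K=p["mtx"];T=p["pose"]
    d=np.array([(u-K[0,2])/K[0,0],-(v-K[1,2])/K[1,1],-1.])
    if z is None:
        return T[:3,:3]@(d*p["range_z"][int(round(v)),int(round(u))])+T[:3,3]
    r=T[:3,:3]@d; return T[:3,3]+r*(z-T[2,3])/r[2]
def cloud(p):
    K=p["mtx"];T=p["pose"];v,u=np.mgrid[0:400,0:640]
    d=np.stack([(u-K[0,2])/K[0,0],-(v-K[1,2])/K[1,1],-np.ones_like(u,float)],-1)*p["range_z"][...,None]
    return d@T[:3,:3].T+T[:3,3]
def save(p,n): cv2.imwrite("pics/"+n,p["frame"][...,::-1])
E
python3 - <<'E'
from h import *
np.set_printoptions(precision=3,suppress=True)
print(arm.get_state())
ims=[]
for c in ["scene","side"]:
    p=arm.grab_frame(c); ims.append(p["frame"]); print(c,p["pose"][:3,3],-p["pose"][:3,2])
    for t in ["selector_grip","sleeve_mouth","iron_grip","iron_tip","iron","station","parcel","herb_cutter","mortar","tape","weight_big","weight_small","pen"]:
        for r in arm.place_of(p,t)[:3]:
            u,v=r["position"][0]*640,r["position"][1]*400
            print(t,round(r["confidence"],2),round(u),round(v),world(p,min(u,639),min(v,399)))
im=np.vstack(ims); 
cv2.imwrite("pics/a.png",cv2.resize(im,None,fx=.75,fy=.75,interpolation=cv2.INTER_AREA)[...,::-1])
E
```

```text
pics
{'t': 0.0, 'q': array([ 0.288,  0.359,  0.011, -0.   , -1.224, -0.288]), 'qd': array([ 0.001,  0.002,  0.   , -0.001, -0.001,  0.002]), 'joint_efforts': array([ -0.001, -58.273,  29.306,   6.997,   0.007,  -0.   ]), 'eef_pos': array([ 0.675, -0.   ,  0.226]), 'ee_rot': array([ 1.677,  1.569, -3.035]), 'force': array([0.14 , 0.537, 0.315]), 'moment': array([-0.003, -0.049, -0.016]), 'width': 0.08792713854394668}
scene [-0.53  -0.793  1.126] [ 0.631  0.469 -0.618]
selector_grip 0.66 233 163 [0.464 0.334 0.156]
selector_grip 0.47 270 174 [0.565 0.243 0.086]
sleeve_mouth 0.85 241 166 [0.513 0.342 0.112]
iron_grip 0.73 231 166 [0.46  0.343 0.141]
iron_grip 0.19 240 164 [0.512 0.345 0.123]
iron 0.53 243 165 [0.53  0.351 0.105]
station 0.7 255 188 [0.501 0.269 0.049]
parcel 0.79 315 241 [-0.53  -0.793  1.126]
parcel 0.72 234 232 [0.266 0.148 0.054]
herb_cutter 0.63 243 164 [0.536 0.357 0.103]
mortar 0.83 415 276 [ 0.463 -0.435  0.037]
mortar 0.3 241 165 [0.514 0.347 0.114]
tape 0.56 323 187 [0.604 0.02  0.101]
weight_big 0.54 396 251 [ 0.545 -0.325  0.019]
weight_small 0.53 389 265 [ 0.475 -0.338  0.016]
pen 0.73 390 302 [ 0.355 -0.41   0.   ]
pen 0.64 230 166 [0.582 0.485 0.019]
side [ 0.518 -1.097  0.736] [-0.012  0.863 -0.506]
selector_grip 0.42 340 164 [0.58  0.364 0.041]
sleeve_mouth 0.62 333 150 [ 0.556  0.602 -0.   ]
iron_grip 0.47 314 140 [0.477 0.336 0.158]
iron 0.5 329 153 [0.533 0.349 0.095]
station 0.6 334 179 [0.551 0.21  0.053]
parcel 0.71 266 193 [0.313 0.119 0.045]
parcel 0.67 381 209 [0.71  0.056 0.021]
herb_cutter 0.21 332 149 [0.546 0.365 0.107]
mortar 0.61 313 317 [ 0.492 -0.455  0.048]
tape 0.57 380 207 [0.707 0.061 0.024]
weight_big 0.71 340 289 [ 0.558 -0.338  0.023]
weight_small 0.25 329 152 [0.536 0.349 0.101]
pen 0.88 255 317 [ 0.35  -0.411  0.001]
```

View pics/a.png

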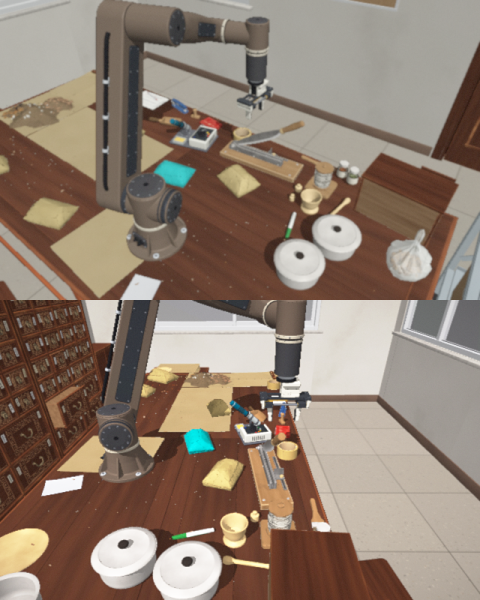

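The picture shows the following, in full-frame scene pixels:
- **Station:** near (255,185), with the iron's handle at (231,166) and the control box and knob at (270,174).
- **Brown parcel in front of the cutter:** (317,240).
- **Could be taken for the parcel:** the turquoise one at (234,232), and brown ones far left at (66,283) and at the back of the table.
- **Could be taken for the iron:** the pen at (390,302) and the cutter handle at (390,168).

I choose the parcel at (317,240) and the station's iron, and check both in a crop.

```bash
python3 - <<'E'
from h import *
np.set_printoptions(precision=3,suppress=True)
p=arm.grab_frame("scene"); s=arm.grab_frame("side")
a=cv2.resize(p["frame"][130:270,190:380],None,fx=4,fy=4,interpolation=cv2.INTER_CUBIC)[:300*2,:760]
b=cv2.resize(s["frame"][125:215,280:400],None,fx=4,fy=4,interpolation=cv2.INTER_CUBIC)
cv2.imwrite("pics/b1.png",a[...,::-1][:560]); cv2.imwrite("pics/b2.png",b[...,::-1])
for n,q in (("scene",p),("side",s)):
    C=cloud(q)
    for t in ["parcel","tape","herb_cutter","iron","station"]:
        for r in arm.masks_of(q,t)[:2]:
            m=r["mask"]&(q["range_z"]>0); P=C[m]
            print(n,t,round(r["confidence"],2),m.sum(),np.array(r["extent"])[:2]*[640,400],np.percentile(P,[3,50,97],axis=0).ravel())
E
```

```text
scene parcel 0.64 1362 [318.08 240.48] [ 0.359 -0.165  0.012  0.407 -0.101  0.046  0.461 -0.004  0.069]
scene parcel 0.64 1139 [233.152 230.36 ] [0.234 0.106 0.01  0.267 0.16  0.048 0.342 0.24  0.069]
scene tape 0.78 326 [322.752 176.6  ] [ 0.67   0.062 -0.003  0.737  0.12   0.037  0.767  0.163  0.051]
scene herb_cutter 0.7 149 [389.376 300.2  ] [ 0.291 -0.421  0.008  0.346 -0.402  0.014  0.409 -0.383  0.019]
scene iron 0.51 128 [235.392 165.56 ] [0.446 0.331 0.09  0.484 0.342 0.139 0.539 0.36  0.175]
scene station 0.76 1555 [256.128 183.68 ] [0.475 0.198 0.002 0.545 0.27  0.032 0.642 0.406 0.079]
side parcel 0.98 1448 [294.976 232.8  ] [ 0.37  -0.169  0.012  0.441 -0.131  0.046  0.5   -0.033  0.069]
side parcel 0.82 1025 [264.96 187.04] [0.231 0.103 0.006 0.298 0.146 0.043 0.36  0.249 0.069]
side tape 0.9 582 [382.656 204.36 ] [0.675 0.056 0.003 0.719 0.079 0.03  0.759 0.145 0.049]
side iron 0.69 222 [319.744 144.4  ] [0.452 0.33  0.001 0.496 0.344 0.133 0.539 0.581 0.175]
side station 0.92 1133 [336.96 174.08] [0.491 0.195 0.01  0.564 0.232 0.05  0.639 0.382 0.086]
```

View pics/b1.png

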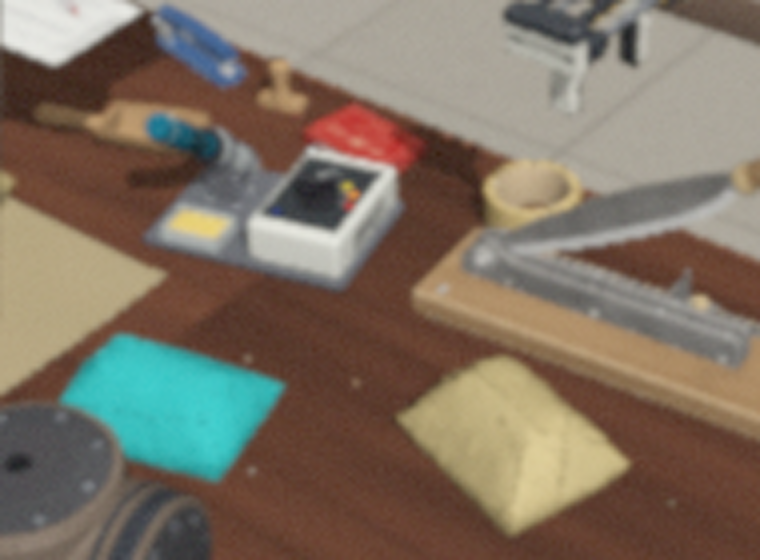

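View pics/b2.png

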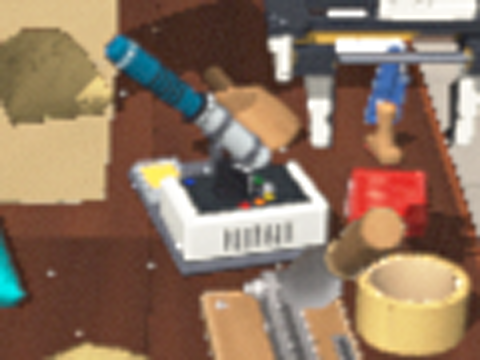

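Crop b1: the tan parcel with a ridge sits at (515,440) in front of the cutter board and matches the description. The turquoise one at (175,405) is the decoy. The iron is teal, with its butt at (165,130) and the knob at (320,185). In b2 the iron's butt points to the front and left, and the knob is at (235,185). I'll move above the station for a wrist view.

```bash
python3 -m inch '-.5 .8 .4 0 0 0;-.5 .8 .4 0 0 0;-.5 .8 .4 0 0 0;-.5 .8 .4 0 0 0;-.5 .8 .4 0 0 0;-.5 .8 .4 0 0 0;-.5 .8 .4 0 0 0;-.5 .8 .4 0 0 0;-.5 .8 .4 0 0 0;-.5 .8 .4 0 0 0;0 0 0 0 0 0' 1 30
python3 - <<'E'
from h import *
from scipy.spatial.transform import Rotation as Ro
np.set_printoptions(precision=3,suppress=True)
s=arm.get_state(); print(s["eef_pos"],Ro.from_euler("xyz",s["ee_rot"]).as_matrix(),s["q"])
p=arm.grab_frame("wrist"); print(p["pose"]); save(p,"w1.png"); C=cloud(p)
for t in ["selector_grip","sleeve_mouth","iron_grip","iron_tip","iron","station"]:
    for r in arm.place_of(p,t)[:2]:
        u,v=r["position"][0]*640,r["position"][1]*400
        print(t,round(r["confidence"],2),round(u),round(v),world(p,min(u,639),min(v,399)))
E
```

```text
t: 3.38
eef_pos: [0.5246, 0.2414, 0.3478]
ee_rot: [-0.853, 1.568, 0.72]
force: [0.2, -0.0, 0.1]
width: 0.0874
[0.525 0.241 0.348] [[ 0.002 -1.    -0.002]
 [ 0.002 -0.002  1.   ]
 [-1.    -0.002  0.002]] [ 0.77   0.142 -0.006  0.    -1.42  -0.768]
[[-1.     0.003  0.     0.525]
 [-0.003 -0.952 -0.307  0.158]
 [-0.001 -0.307  0.952  0.506]
 [ 0.     0.     0.     1.   ]]
selector_grip 0.84 282 171 [0.567 0.254 0.088]
sleeve_mouth 0.86 306 248 [0.535 0.357 0.106]
iron_grip 0.89 348 257 [0.484 0.342 0.158]
iron 0.74 309 248 [0.532 0.355 0.109]
station 0.57 293 194 [0.555 0.295 0.058]
```

View pics/w1.png

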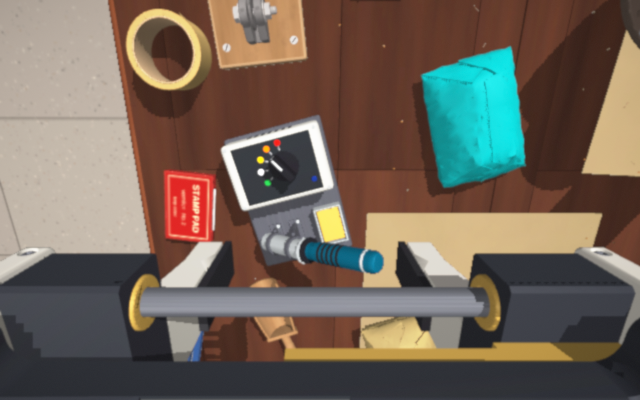

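The wrist view shows the knob at (280,168), with its white line towards the orange dot at (266,149). The white dot is at (261,172). The iron lies from (270,243) at the mouth to the butt at (375,262). Next I measure the box yaw, bar yaw and iron axis.

```bash
python3 - <<'E'
from h import *
np.set_printoptions(precision=3,suppress=True)
p=arm.grab_frame("wrist"); C=cloud(p); f=p["frame"].astype(int)
near=(np.hypot(C[...,0]-.565,C[...,1]-.25)<.1)
b=near&(abs(C[...,2]-.057)<.006)
r=cv2.minAreaRect(C[b][:,:2].astype(np.float32)*1000); print("box",r,b.sum(),np.median(C[b][:,2]))
k=near&(C[...,2]>.073)&(C[...,2]<.1)&(np.hypot(C[...,0]-.567,C[...,1]-.25)<.035)
K=C[k]; r=cv2.minAreaRect(K[:,:2].astype(np.float32)*1000); print("bar",r,k.sum(),K.mean(0),K[:,2].max())
hsv=cv2.cvtColor(p["frame"],cv2.COLOR_RGB2HSV)
def dots(lo,hi,n):
    m=cv2.inRange(hsv,lo,hi).astype(bool)&near&(C[...,2]<.075)
    v,u=np.nonzero(m)
    if len(u): print(n,len(u),u.mean(),v.mean(),world(p,u.mean(),v.mean(),.0585))
dots((0,150,120),(5,255,255),"red");dots((8,150,120),(18,255,255),"orange");dots((22,120,120),(34,255,255),"yellow");dots((45,100,60),(80,255,255),"green")
t=cv2.inRange(hsv,(85,100,40),(110,255,255)).astype(bool)&(np.hypot(C[...,0]-.48,C[...,1]-.34)<.09)&(C[...,2]>.1)
I=C[t]; print("iron",t.sum(),I.min(0),I.max(0))
c=I.mean(0); d=np.linalg.svd(I-c)[2][0]; print(c,d, "lean",np.degrees(np.arccos(abs(d[2]))),"yaw",np.degrees(np.arctan2(d[1],d[0])))
for q in ["iron_grip","sleeve_mouth","selector_grip"]:
    r=arm.place_of(p,q)[0]; u,v=np.array(r["position"])*[640,400]; print(q,u,v,world(p,u,v,{"iron_grip":.145,"sleeve_mouth":.096,"selector_grip":.084}[q]))
cv2.imwrite("pics/w2.png",cv2.resize(p["frame"][110:280,210:400],None,fx=4,fy=4,interpolation=cv2.INTER_CUBIC)[:600,...,::-1])
E
```

```text
box ((576.3334350585938, 257.4944763183594), (140.3728485107422, 98.13035583496094), 14.987991333007812) 6197 0.05890304924732115
bar ((567.2233276367188, 252.63856506347656), (12.368478775024414, 39.52153015136719), 45.07005310058594) 327 [0.566 0.251 0.086] 0.09056526043189828
red 34 276.38235294117646 144.61764705882354 [0.576 0.221 0.058]
orange 28 265.5 150.89285714285714 [0.591 0.23  0.058]
yellow 82 278.8170731707317 176.71951219512195 [0.574 0.266 0.058]
green 48 267.375 184.72916666666666 [0.591 0.278 0.058]
iron 1432 [0.445 0.33  0.1  ] [0.539 0.376 0.18 ]
[0.49  0.346 0.148] [-0.743 -0.182  0.644] lean 49.89885100066954 yaw -166.2085031669422
iron_grip 347.00800000000004 259.4 [0.485 0.349 0.145]
sleeve_mouth 306.88 250.32000000000002 [0.535 0.361 0.096]
selector_grip 284.608 170.4 [0.564 0.251 0.084]
```

View pics/w2.png

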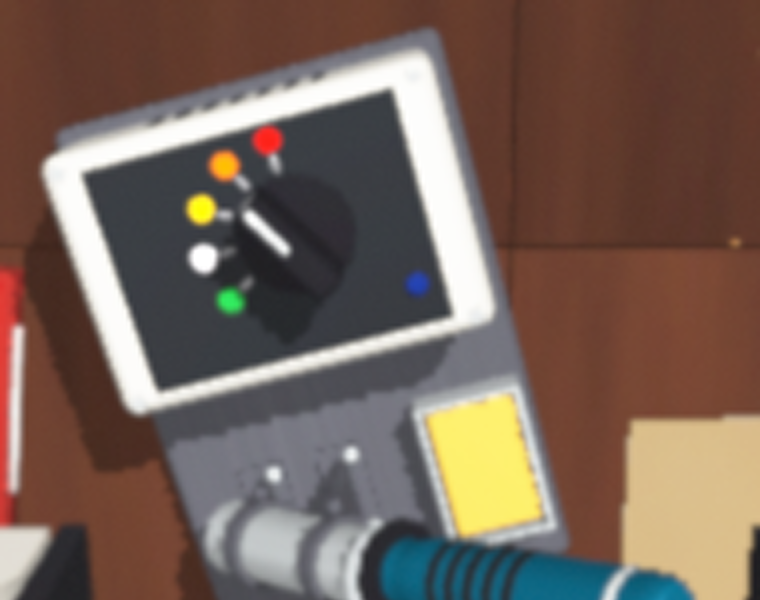

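Measured: station yaw +15° and the box exactly 140x98. The bar centre is (0.567,0.2525), with the pointer at -45°, which is orange (1.047). To reach off I turn the knob +60° about z. First I align the jaws by +45° and descend partway.

```bash
python3 -m inch '.157 .039 -.85 0 0 1;.157 .039 -.85 0 0 1;.157 .039 -.85 0 0 1;.157 .039 -.85 0 0 1;.157 .039 -.85 0 0 1;.157 .039 -.85 0 0 1;.157 .039 -.85 0 0 1;.157 .039 -.85 0 0 1;.157 .039 -.85 0 0 1;0 0 0 0 0 0;0 0 0 0 0 0' 1 30
python3 - <<'E'
from h import *
from scipy.spatial.transform import Rotation as Ro
s=arm.get_state(); R=Ro.from_euler("xyz",s["ee_rot"]).as_matrix(); print(s["eef_pos"],R.round(3),s["q"].round(3))
p=arm.grab_frame("wrist"); C=cloud(p)
k=(C[...,2]>.075)&(C[...,2]<.095)&(np.hypot(C[...,0]-.567,C[...,1]-.25)<.03)
if k.sum()>20: print(cv2.minAreaRect(C[k][:,:2].astype(np.float32)*1000),k.sum())
E
```

```text
t: 5.3
eef_pos: [0.5678, 0.2507, 0.118]
ee_rot: [-2.06, 1.57, 0.294]
force: [-0.4, -0.3, 1.2]
width: 0.0876
[0.56781124 0.25069863 0.11799515] [[ 0.001 -0.708 -0.706]
 [ 0.    -0.706  0.708]
 [-1.    -0.001 -0.   ]] [ 0.73   0.357 -0.255  0.    -0.958  0.053]
((568.0628051757812, 252.2382049560547), (11.968144416809082, 40.224639892578125), 45.22774124145508) 1184
```

```bash
python3 -m inch '0 .05 -.55 0 0 0;0 0 -.55 0 0 0;0 0 -.5 0 0 0;0 0 0 0 0 0' 1 30
python3 -m inch '0 0 0 0 0 0;0 0 0 0 0 0;0 0 0 0 0 0;0 0 0 0 0 0;0 0 0 0 0 0;0 0 0 0 0 0' 0 20
```

```text
t: 5.85
eef_pos: [0.5664, 0.2512, 0.0671]
ee_rot: [1.45, 1.567, -2.477]
force: [-0.2, 0.2, 0.1]
width: 0.0876
t: 6.6
eef_pos: [0.5674, 0.252, 0.0691]
ee_rot: [-1.895, 1.571, 0.461]
force: [-0.2, -0.2, -0.5]
width: 0.0334
```

```bash
python3 -m inch '0 0 0 0 0 0;0 0 0 0 0 0;0 0 0 0 0 0;0 0 0 0 0 0;0 0 0 0 0 0'
python3 -m inch '0 0 0 0 0 1;0 0 0 0 0 1;0 0 0 0 0 1;0 0 0 0 0 1;0 0 0 0 0 1;0 0 0 0 0 1;0 0 0 0 0 1;0 0 0 0 0 1;0 0 0 0 0 0'
```

```text
t: 7.22
eef_pos: [0.5677, 0.2524, 0.0691]
ee_rot: [-1.66, 1.57, 0.696]
force: [3.2, 3.1, -2.4]
width: 0.0118
t: 8.35
eef_pos: [0.5677, 0.2524, 0.0691]
ee_rot: [-2.401, 1.57, 0.653]
force: [4.3, 3.5, -3.5]
width: 0.0118
```

```bash
python3 -m inch '0 0 0 0 0 1;0 0 0 0 0 1;0 0 0 0 0 1;0 0 0 0 0 .8;0 0 0 0 0 0;0 0 0 0 0 0'
python3 -c "
from h import *
from scipy.spatial.transform import Rotation as Ro
s=arm.get_state(); R=Ro.from_euler('xyz',s['ee_rot']).as_matrix(); print(np.degrees(np.arctan2(R[1,2],R[0,2])),s['moment'])"
```

```text
t: 9.1
eef_pos: [0.5678, 0.2524, 0.0691]
ee_rot: [-2.741, 1.57, 0.642]
force: [5.1, 2.8, -3.0]
width: 0.0116
-166.17924537899285 [ 0.97502226 -1.59665163  0.04454061]
```

The turn reached 13.8° against a target of 15°, well inside the detent. I'll release, lift straight up, then shift over the iron to look.

```bash
python3 -m inch '0 0 0 0 0 0;0 0 0 0 0 0;0 0 0 0 0 0;0 0 .3 0 0 0;0 0 .6 0 0 0;0 0 1 0 0 0;0 0 1 0 0 0;0 0 1 0 0 0;0 .4 1 0 0 0;-.2 .6 1 0 0 0;-.3 .8 .8 0 0 0;-.3 .8 .3 0 0 0' 1 30
python3 -m inch '-.2 .6 0 0 0 0;0 .2 0 0 0 0;0 0 0 0 0 0;0 0 0 0 0 0'
python3 - <<'E'
from h import *
np.set_printoptions(precision=4,suppress=True)
s=arm.get_state(); print(s["eef_pos"],s["q"])
for cam in ["wrist","side","scene"]:
    p=arm.grab_frame(cam); C=cloud(p)
    if cam=="wrist": save(p,"w3.png")
    hsv=cv2.cvtColor(p["frame"],cv2.COLOR_RGB2HSV)
    t=cv2.inRange(hsv,(85,90,30),(110,255,255)).astype(bool)&(np.hypot(C[...,0]-.48,C[...,1]-.34)<.1)&(C[...,2]>.1)
    I=C[t]
    if len(I)>30:
        c=np.median(I,0); d=np.linalg.svd(I-I.mean(0),full_matrices=False)[2][0]; print(cam,len(I),I.mean(0),d*np.sign(d[2]),np.percentile(I,[1,99],axis=0))
        # fit a cylinder r=14 with axis (point, lean, yaw)
        from scipy.optimize import least_squares
        def ax(x): return np.array([-np.sin(x[2])*np.cos(x[3]),-np.sin(x[2])*np.sin(x[3]),np.cos(x[2])])
        def f(x):
            o=np.array([.49,x[0],x[1]]); u=ax(x); w=I-o; return np.linalg.norm(w-np.outer(w@u,u),axis=1)-.014
        r=least_squares(f,[.35,.14,.84,.26],loss="soft_l1",f_scale=.002); x=r.x; u=ax(x); o=np.array([.49,x[0],x[1]])
        print("  axis at x=.49",o,"lean",np.degrees(x[2]),"yaw",np.degrees(x[3]),"rms",np.sqrt((f(x)**2).mean()),"butt-most s",((I-o)@u).max(), "butt z=115 ->origin",o+u*(((I-o)@u).max()-.115),"s range",np.percentile((I-o)@u,[.5,99.5]))
    for q,z in (("iron_grip",.143),("sleeve_mouth",.096),("selector_grip",.084)):
        for r in arm.place_of(p,q)[:1]:
            a,b=np.array(r["position"])*[640,400]; print("  ",q,round(r["confidence"],2),a,b,world(p,a,b,z))
E
```

```text
t: 10.6
eef_pos: [0.5436, 0.3308, 0.2829]
ee_rot: [-2.67, 1.566, 0.716]
force: [0.6, 0.2, 0.0]
width: 0.0875
t: 11.1
eef_pos: [0.5375, 0.3533, 0.2786]
ee_rot: [0.686, 1.57, -2.212]
force: [0.1, -0.3, -0.4]
width: 0.0878
[0.5375 0.3533 0.2786] [ 0.8843  0.2806  0.0182  0.0001 -1.3095  0.9303]
wrist 2563 [0.4971 0.352  0.1588] [ 0.13   -0.0802  0.9883] [[0.4532 0.3312 0.1056]
 [0.5677 0.3715 0.3617]]
  axis at x=.49 [0.49   0.3521 0.1353] lean 46.78829432764767 yaw 15.746414691489901 rms 0.045169554989331465 butt-most s 0.10421586511692199 butt z=115 ->origin [0.4976 0.3543 0.1279] s range [-0.0552  0.1034]
   iron_grip 0.87 304.896 241.12 [0.4825 0.3497 0.143 ]
   sleeve_mouth 0.68 304.576 173.6 [0.5376 0.3646 0.096 ]
   selector_grip 0.74 408.384 171.68 [0.5646 0.2535 0.084 ]
side 157 [0.4929 0.3421 0.1397] [-0.7318 -0.1925  0.6538] [[0.45   0.328  0.1035]
 [0.5388 0.3654 0.1789]]
  axis at x=.49 [0.49   0.3521 0.1343] lean 49.09151537311933 yaw 14.872391206965279 rms 0.0030238773302512863 butt-most s 0.05801092559777886 butt z=115 ->origin [0.5316 0.3631 0.097 ] s range [-0.056   0.0574]
   iron_grip 0.53 316.03200000000004 140.2 [0.4837 0.3678 0.143 ]
   sleeve_mouth 0.73 328.832 151.07999999999998 [0.5344 0.3692 0.096 ]
   selector_grip 0.74 328.32 149.07999999999998 [0.5328 0.4171 0.084 ]
scene 88 [0.4802 0.3403 0.1437] [-0.7445 -0.1402  0.6527] [[0.4439 0.329  0.1021]
 [0.5372 0.3586 0.1761]]
  axis at x=.49 [0.49   0.3543 0.1313] lean 52.441567191241525 yaw 12.994378625899612 rms 0.003293769312883133 butt-most s 0.06643983521811808 butt z=115 ->origin [0.5275 0.3629 0.1017] s range [-0.054   0.0664]
   iron_grip 0.68 231.10399999999998 163.39999999999998 [0.4723 0.3521 0.143 ]
   sleeve_mouth 0.88 241.088 166.2 [0.529  0.3614 0.096 ]
   selector_grip 0.38 269.312 173.6 [0.5686 0.251  0.084 ]
```

View pics/w3.png

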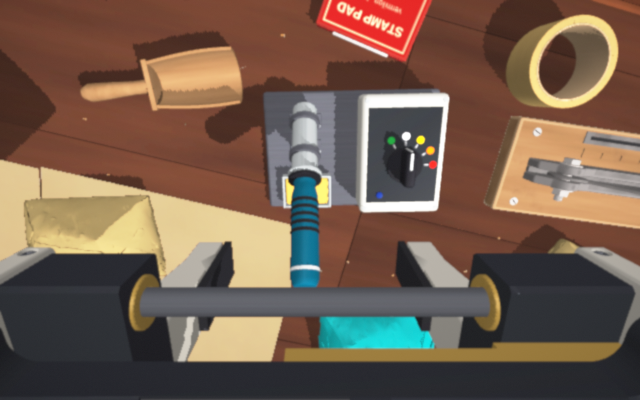

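View w3: the knob's white line at (411,160) now points at the white dot (406,136). The iron runs from its shoulder at (305,173) to the butt near (305,285). The jaws already sit across it. Tilt the tool 20° and go to the standoff.

```bash
python3 -m inch '-.66 -.08 -.63 .26 -.97 .06;-.66 -.08 -.63 .26 -.97 .06;-.66 -.08 -.63 .26 -.97 .06;-.66 -.08 -.63 .26 -.97 .06;0 0 0 0 0 0;0 0 0 0 0 0;0 0 0 0 0 0'
python3 - <<'E'
from h import *
from scipy.spatial.transform import Rotation as Ro
np.set_printoptions(precision=4,suppress=True)
s=arm.get_state(); R=Ro.from_euler("xyz",s["ee_rot"]).as_matrix(); print(s["eef_pos"],s["q"],"\n",R)
p=arm.grab_frame("wrist"); C=cloud(p); 
k=(C[...,2]>.075)&(C[...,2]<.095)&(np.hypot(C[...,0]-.567,C[...,1]-.25)<.03)
if k.sum()>20: print("bar",cv2.minAreaRect(C[k][:,:2].astype(np.float32)*1000),k.sum())
G=np.array([.478,.349,.146]); d=R[:,0]; print("to go, units",(G+.019*d-s["eef_pos"])/.03)
E
```

```text
t: 12.58
eef_pos: [0.4592, 0.3461, 0.205]
ee_rot: [-3.128, 1.218, 0.278]
force: [-0.2, -0.8, -0.3]
width: 0.0877
[0.4592 0.3461 0.205 ] [ 1.1409  0.0276 -0.6805  0.4331 -0.6747  0.3797] 
 [[ 0.3318  0.2625 -0.9061]
 [ 0.0947 -0.9649 -0.2449]
 [-0.9386 -0.0046 -0.3451]]
bar ((567.2130737304688, 253.79083251953125), (39.45183563232422, 11.47547435760498), 14.492607116699219) 731
to go, units [ 0.8361  0.1583 -2.5604]
```

The bar reads 14.5° against 15°, so the selector is at off. Approaching and closing on the handle.

```bash
python3 -m inch '.21 .04 -.64 0 0 0;.21 .04 -.64 0 0 0;.21 .04 -.64 0 0 0;.21 .04 -.64 0 0 0;0 0 0 0 0 0;0 0 0 0 0 0'
python3 - <<'E'
from h import *
from scipy.spatial.transform import Rotation as Ro
np.set_printoptions(precision=4,suppress=True)
s=arm.get_state(); R=Ro.from_euler("xyz",s["ee_rot"]).as_matrix(); print(s["eef_pos"],s["eef_pos"]-.019*R[:,0],s["q"],s["force"])
save(arm.grab_frame("wrist"),"w4.png")
E
```

```text
t: 13.38
eef_pos: [0.4841, 0.3497, 0.1275]
ee_rot: [-3.133, 1.219, 0.273]
force: [-0.3, 0.5, -0.0]
width: 0.0875
[0.4841 0.3497 0.1275] [0.4778 0.3479 0.1453] [ 1.058   0.15   -0.792   0.6002 -0.4452  0.2558] [-0.3172  0.5284 -0.0278]
```

View pics/w4.png

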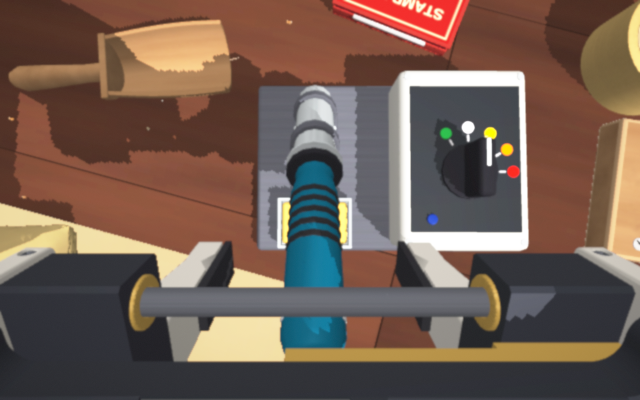

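Picture w4: the handle at (315,230) is centred between the fingers at 215 and 415. The knob bar is parallel to the box sides, which means off. Close.

```bash
python3 -m inch '0 0 0 0 0 0;0 0 0 0 0 0;0 0 0 0 0 0;0 0 0 0 0 0;0 0 0 0 0 0;0 0 0 0 0 0;0 0 0 0 0 0;0 0 0 0 0 0;0 0 0 0 0 0' 0 45
python3 -m inch '-.25 -.07 .23 0 0 0;-.25 -.07 .23 0 0 0;-.25 -.07 .23 0 0 0;0 0 0 0 0 0'
```

```text
t: 14.55
eef_pos: [0.4834, 0.3493, 0.1266]
ee_rot: [-3.134, 1.22, 0.273]
force: [-0.2, 0.2, -0.7]
width: 0.0273
t: 15.05
eef_pos: [0.4602, 0.343, 0.1482]
ee_rot: [-3.132, 1.22, 0.276]
force: [-0.6, 0.6, -1.5]
width: 0.0271
```

```bash
python3 -m inch '-.48 -.13 .5 0 0 0;-.48 -.13 .5 0 0 0;-.48 -.13 .5 0 0 0;-.48 -.13 .5 0 0 0;-.48 -.13 .5 0 0 0;0 0 0 0 0 0'
python3 - <<'E'
from h import *
np.set_printoptions(precision=4,suppress=True)
s=arm.get_state(); print(s["q"],s["force"])
a=arm.grab_frame("side"); w=arm.grab_frame("wrist")
b=cv2.resize(a["frame"][100:220,240:400],(640,480),interpolation=cv2.INTER_CUBIC)
cv2.imwrite("pics/s5.png",b[...,::-1])
for n,p in (("side",a),("wrist",w)):
    r=arm.place_of(p,"iron_tip")[:1]; print(n,r)
E
```

```text
t: 15.8
eef_pos: [0.3884, 0.3239, 0.2233]
ee_rot: [-3.129, 1.219, 0.279]
force: [-0.4, 0.9, -2.4]
width: 0.0268
[ 1.2931 -0.1127 -0.7669  0.4319 -0.7731  0.2541] [-0.3729  0.904  -2.4246]
side [{'position': [0.4997, 0.3605], 'confidence': 0.55}]
wrist [{'position': [0.487, 0.254], 'confidence': 0.79}]
```

View pics/s5.png

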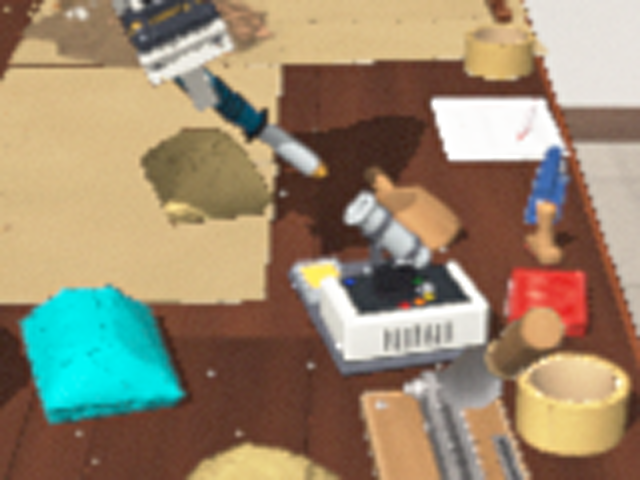

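View s5: the iron is in the jaws, with its brass nose at (320,170) clear of the sleeve mouth at (365,215). Now I rise and turn it nose-down.

```bash
python3 -m inch '0 0 .3 -.25 .93 0;0 0 .3 -.25 .93 0;0 0 .3 -.25 .93 0;0 0 .3 -.25 .93 0;0 0 .3 -.25 .93 0;0 0 .3 -.25 .93 0;0 0 .3 -.25 .93 0;0 0 .3 -.25 .93 0;0 0 .3 -.25 .93 0;0 0 .3 -.25 .93 0;0 0 0 0 0 0;0 0 0 0 0 0'
cat > tip.py <<'E'
from h import *
from scipy.spatial.transform import Rotation as Ro
np.set_printoptions(precision=4,suppress=True)
s=arm.get_state(); R=Ro.from_euler("xyz",s["ee_rot"]).as_matrix(); G=s["eef_pos"]-.019*R[:,0]; print("G",G,"q",s["q"],"w",s["width"]); print("tool x",R[:,0],"y",R[:,1])
for cam in ["scene","side","wrist"]:
    p=arm.grab_frame(cam); C=cloud(p); q=np.linalg.norm(C-G,axis=-1)
    hsv=cv2.cvtColor(p["frame"],cv2.COLOR_RGB2HSV)
    m=(np.hypot(C[...,0]-G[0],C[...,1]-G[1])<.06)&(C[...,2]<G[2]-.03)&(C[...,2]>G[2]-.2)&(C[...,2]>.085)&(p["range_z"]>0)
    I=C[m]; print(cam,m.sum(),end=" ")
    if m.sum()>15:
        d=np.linalg.svd(I-np.median(I,0),full_matrices=False)[2][0]; d*=np.sign(d[2]); print("axis",d,"lean rad",np.arccos(d[2]),"zmin",np.percentile(I[:,2],1),"low pts",I[I[:,2]<np.percentile(I[:,2],12)].mean(0))
    for r in arm.place_of(p,"iron_tip")[:1]:
        u,v=np.array(r["position"])*[640,400]; print("   tip",round(r["confidence"],2),u,v,world(p,u,v))
    for r in arm.masks_of(p,"parcel")[:3]:
        k=r["mask"]&(p["range_z"]>0); P=C[k]; P=P[(P[:,2]>.008)&(P[:,2]<.08)]
        if len(P)>200: print("   parcel",round(r["confidence"],2),len(P),cv2.minAreaRect(P[:,:2].astype(np.float32)*1000))
E
python3 tip.py
```

```text
t: 17.5
eef_pos: [0.3892, 0.3233, 0.3113]
ee_rot: [-0.007, 1.081, -2.885]
force: [0.2, 0.6, -2.1]
width: 0.0266
G [0.3979 0.3255 0.3281] q [ 0.8591  0.3307  0.1776 -0.2788 -1.8217  0.9607] w 0.026616023155872175
tool x [-0.4549 -0.1192 -0.8825] y [ 0.2592 -0.9658 -0.0032]
scene 203 axis [-0.037  -0.0315  0.9988] lean rad 0.04863387068824368 zmin 0.17219387845147144 low pts [0.3944 0.3223 0.1836]
   tip 0.62 220.288 168.79999999999998 [0.3991 0.3305 0.1672]
   parcel 0.82 1081 ((285.6994934082031, 189.61598205566406), (116.4247055053711, 171.5734100341797), 18.52679443359375)
   parcel 0.64 1395 ((426.83062744140625, -73.85457611083984), (184.61949157714844, 121.9538345336914), 76.80067443847656)
side 198 axis [ 0.0095 -0.0461  0.9989] lean rad 0.0470488612248932 zmin 0.1739475720735617 low pts [0.4001 0.3205 0.1825]
   tip 0.67 295.424 133.0 [0.4073 0.3205 0.1912]
   parcel 0.78 939 ((295.91644287109375, 187.66598510742188), (123.44119262695312, 170.65142822265625), 17.074724197387695)
   parcel 0.58 1485 ((433.68084716796875, -81.20782470703125), (173.00418090820312, 124.29081726074219), 72.75613403320312)
wrist 4210 axis [0.0411 0.0058 0.9991] lean rad 0.04150205561247603 zmin 0.18415944075485743 low pts [0.4072 0.3295 0.1958]
   tip 0.95 312.576 99.2 [0.4087 0.3313 0.1835]
   parcel 0.82 8032 ((404.5122985839844, -43.800987243652344), (200.19296264648438, 99.9973373413086), 40.7027587890625)
   parcel 0.66 9188 ((297.61383056640625, 195.41664123535156), (116.54179382324219, 170.8265380859375), 16.394018173217773)
```

The iron is plumb to about 0.05 rad, with its tip near (0.401,0.326,0.172). The parcel centre is about (0.430,-0.078). Carry it across.

```bash
python3 -m inch '.05 -.5 0 0 0 0;.08 -.9 0 0 0 0;.08 -1 0 0 0 0;.08 -1 0 0 0 0;.08 -1 0 0 0 0;.08 -1 0 0 0 0;.08 -1 0 0 0 0;.08 -1 0 0 0 0;.08 -1 0 0 0 0;.08 -1 0 0 0 0;.08 -1 0 0 0 0;.08 -1 0 0 0 0'
python3 -m inch '.05 -.9 0 0 0 0;.05 -.7 -.1 0 0 0;0 -.5 -.1 0 0 0;0 0 -.2 0 0 0;0 0 0 0 0 0;0 0 0 0 0 0;0 0 0 0 0 0'
python3 tip.py; python3 - <<'E'
from h import *
p=arm.grab_frame("side"); q=arm.grab_frame("scene")
cv2.imwrite("pics/f6.png",np.hstack([cv2.resize(x,(400,400),interpolation=cv2.INTER_CUBIC) for x in (p["frame"][150:270,240:360],q["frame"][140:280,250:390])])[...,::-1])
E
```

```text
t: 19.45
eef_pos: [0.4159, -0.0211, 0.3127]
ee_rot: [-0.009, 1.081, -2.887]
force: [-0.5, 0.9, -2.4]
width: 0.0265
t: 20.32
eef_pos: [0.4199, -0.0812, 0.3005]
ee_rot: [-0.009, 1.081, -2.885]
force: [1.1, -0.0, -2.1]
width: 0.0269
G [ 0.4286 -0.0789  0.3172] q [ 0.2684  0.207  -0.1279 -0.0058 -1.7254  1.5678] w 0.02685165982686033
tool x [-0.4549 -0.1192 -0.8825] y [ 0.2609 -0.9654 -0.0041]
scene 229 axis [-0.0334 -0.0486  0.9983] lean rad 0.05905928185820734 zmin 0.15934824355607682 low pts [ 0.4251 -0.0789  0.1714]
   tip 0.64 316.48 208.48 [ 0.4213 -0.0854  0.1675]
   parcel 0.98 1150 ((290.97491455078125, 185.338623046875), (121.53855895996094, 160.97593688964844), 17.693883895874023)
   parcel 0.89 1394 ((429.9857482910156, -77.21227264404297), (177.41310119628906, 122.97705078125), 73.5619888305664)
side 312 axis [-0.0049 -0.0494  0.9988] lean rad 0.049614485195813234 zmin 0.16291615304302665 low pts [ 0.4312 -0.0842  0.1727]
   tip 0.7 298.176 191.92000000000002 [0.4183 0.2052 0.0011]
   parcel 0.97 960 ((292.515380859375, 188.52500915527344), (124.65386962890625, 174.9244384765625), 14.656874656677246)
   parcel 0.71 1465 ((434.542236328125, -80.604736328125), (178.75315856933594, 122.39191436767578), 73.10446166992188)
wrist 4321 axis [0.0416 0.005  0.9991] lean rad 0.04186422611686927 zmin 0.17182342103798684 low pts [ 0.4384 -0.0754  0.1838]
   tip 0.95 311.168 100.4 [ 0.4389 -0.0728  0.1717]
   parcel 0.82 13638 ((300.15283203125, 190.27322387695312), (118.32828521728516, 166.01333618164062), 14.352261543273926)
   parcel 0.59 13766 ((434.21673583984375, -77.02091979980469), (173.98492431640625, 124.23393249511719), 73.09529113769531)
   parcel 0.29 520 ((487.66522216796875, -329.1822204589844), (21.118066787719727, 22.81315803527832), 72.9364013671875)
```

View pics/f6.png

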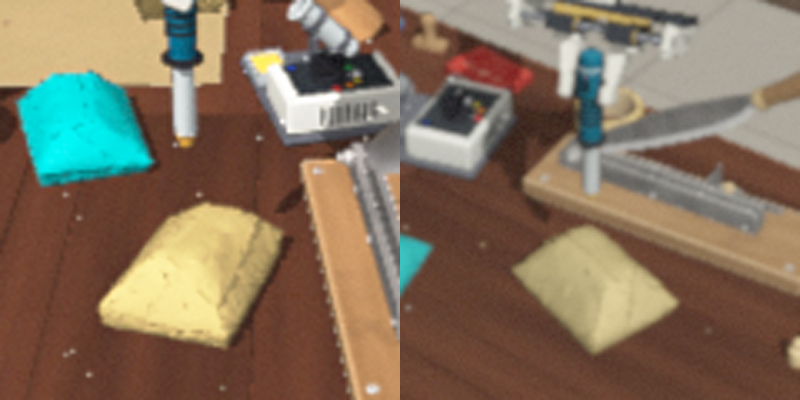

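View f6: the iron hangs nose-down, tip at (185,143) left and (592,190) right, well above the undisturbed parcel. The tip is within a few mm of the parcel centre, at z about 0.16. Lower 10 mm, settle and hand in.

```bash
python3 -m inch '0 0 -.17 0 0 0;0 0 -.16 0 0 0;0 0 0 0 0 0;0 0 0 0 0 0;0 0 0 0 0 0;0 0 0 0 0 0;0 0 0 0 0 0;0 0 0 0 0 0'
python3 tip.py | grep -E "G|side|wrist|scene|tip"; python3 -c "
from station import arm
s=arm.get_state(); print(s['t'],abs(s['qd']).max(),s['width'],s['force']); print(arm.job_done())"
```

```text
t: 21.88
eef_pos: [0.4197, -0.0816, 0.2905]
ee_rot: [-0.009, 1.081, -2.886]
force: [-0.3, 0.4, -1.3]
width: 0.0269
G [ 0.4284 -0.0793  0.3072] q [ 0.2675  0.2127 -0.1436 -0.0058 -1.7042  1.568 ] w 0.026867017130504565
scene 237 axis [-0.0467 -0.0503  0.9976] lean rad 0.06869140988086674 zmin 0.1543292609735579 low pts [ 0.4263 -0.0805  0.1633]
   tip 0.92 314.62399999999997 208.6 [ 0.4202 -0.0787  0.1645]
side 307 axis [-0.0043 -0.0487  0.9988] lean rad 0.04886320411031514 zmin 0.1518693945161665 low pts [ 0.4317 -0.0846  0.1618]
   tip 0.7 293.312 193.68 [ 0.4257 -0.082   0.1573]
wrist 4306 axis [0.0419 0.0054 0.9991] lean rad 0.04221914836301032 zmin 0.1615632114234778 low pts [ 0.4383 -0.0755  0.1738]
   tip 0.95 310.71999999999997 101.92000000000002 [ 0.4396 -0.0724  0.1654]
22.325 0.001383598273708171 0.02658122938154705 [ 0.38106964  0.02423093 -1.83027269]
the job is handed in; nothing more can be done
None
```

The job is handed in. I turned the selector from orange to off, drew the iron out along the sleeve, turned it nose-down and carried it over the brown parcel. It is held there at rest, handed in at about 22 s.

**Last checks before handing in:**
- **Selector:** measured before the pull, the knob bar was at 14.5° and off is at 15°. I did not measure it again after the pull.
- **Iron:** it leaned about 0.04–0.07 rad, with its tip about 0.15–0.16 m above the table (about 8 cm above the ridge). The arm was still and the jaws held at 27 mm.
- **Aim:** the tip was about 10 mm or less from the parcel centre at roughly (0.432, -0.078).
- **Parcel and other things:** the parcel was last measured just before the final 10 mm lowering. It had not moved beyond measuring scatter and looked untouched. I did not measure the other loose things again.

**Where readings disagreed:** the three cameras differed by up to about 20 mm on the tip's position and about 10 mm on its height, because each sees a different face of the iron. All are within tolerance. Two tip readings off the iron were off: one in the side view fell on the table behind, and I ignored it.

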